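Set out the bedside things on their pads for the night

TASK

Set out the nightstand so that each thing can be found in the dark: stand the pill organizer, the tin, the pill crusher and the glass tumbler each upright and centred on the rubber pad cut to its shape and size, nothing overhanging, with the organizer and the tin squared up with their pads. The organizer, the tin and the crusher may go in any order, but the tumbler goes last, when the other three are in place. Set everything down rather than dropping it, and leave the clip magnet and the alarm clock where they are.

Things in the scene. Friction and masses are not known exactly. Their poses are not given: they have to be found in the camera images.
- organizer_mid (a point): the centre, half-way up (12 mm), of the loose white plastic AM-PM pill organizer: a flat box with two rows of seven lids, 50 mm along its x, 140 mm along its y, 24 mm high (lids stand 3 mm higher), about 0.09 kg. It belongs on the long pad. z up; grasp it across its 50 mm width, along x.
- tin_mid (a point): the centre, half-way up (13 mm), of the loose small aluminium tin with a closed lid (the lid does not open): a box 54 mm along its x, 84 mm along its y, 26 mm high, about 0.06 kg. It belongs on the short pad. z up; grasp it across its 54 mm width, along x.
- crusher_mid (a point): the centre, half-way up (28 mm), of the loose red plastic pill crusher with a ribbed twist top: an upright cylinder 44 mm across (46 mm over the ribs), 56 mm high, about 0.07 kg; the top does not turn. It belongs on the small round pad. z up; its yaw does not matter.
- tumbler_mid (a point): the centre, half-way up (42.5 mm), of the loose clear glass tumbler, standing upright, empty, mouth up: 56 mm across at the foot, 62 mm at the rim, 85 mm high, wall 3 mm, about 0.18 kg. It belongs on the large round pad and goes last. z up; its yaw does not matter.
- long_pad: a thin black rubber pad lying fixed on the nightstand, 3 mm thick, a rectangle 70 mm along its x and 160 mm along its y: the organizer's place. Origin at the centre of its underside, on the nightstand surface (z = 0); z up.
- short_pad: a thin black rubber pad lying fixed on the nightstand, 3 mm thick, a rectangle 74 mm along its x and 104 mm along its y: the tin's place. Origin at the centre of its underside, on the nightstand surface (z = 0); z up.
- small_round_pad: a thin black rubber pad lying fixed on the nightstand, 3 mm thick, a disc 64 mm across: the crusher's place. Origin at the centre of its underside, on the nightstand surface (z = 0); z up; its yaw does not matter.
- large_round_pad: a thin black rubber pad lying fixed on the nightstand, 3 mm thick, a disc 86 mm across: the tumbler's place. Origin at the centre of its underside, on the nightstand surface (z = 0); z up; its yaw does not matter.
- clip_mid (a point): the centre, half-way up (11 mm), of the steel clip magnet that lies loose on the nightstand between the things and the pads; leave it alone. About 22 mm along its x, 40 mm along its y, 22 mm high; z up.
- clock_mid (a point): the centre, half-way up (27.5 mm), of the loose white alarm clock beyond the things; leave it alone. 40 mm along its x, 70 mm along its y, 58 mm high; z up.
Mind the look-alikes: they are no part of the job. Leave any turquoise look-alike of the small_round_pad alone. Leave any green look-alike of the part that bears organizer_mid alone.

How it is judged:
By the outcome, as a careful person would: the job done as asked, in the order asked, and still so for the second after the job is handed in, with the robot touching nothing.
It also fails if it takes over 118 s, if anything falls off the work surface, if the arm or the gripper's body presses on something with over 40 N, if the wrist force passes 120 N, or if a joint passes its speed limit or range.

ROBOT

A 6-joint arm with a two-finger parallel gripper is mounted at the origin on the work surface. World frame = base frame: x ahead of the robot, y to its left, z up, the work surface at z = 0. Lengths are in m, angles in rad, forces in N, time in s.
With the tool pointing down it reaches from about 0.4 to 0.825 m from the base axis. Payload 7 kg.
Tool frame: the origin (TCP) lies between the finger pads; the fingertips stand 8 mm ahead of it and the grasp point (between the pads) lies 11 mm behind it; z points along the fingers, y is the line along which they close (so a half turn about z gives the same grasp; the last joint's range is limited). The gripper opens to 88 mm and grips with 3 to 60 N. Pads are 19 mm wide; open, the fingers measure 130 mm over their backs; the gripper's body (78 mm by 193 mm) begins 47 mm behind the grasp point.
Start: joints at [1.464, 0.359, 0.012, 0, -1.224, -0.288], TCP at [0.26, 0.623, 0.235] pointing down, gripper open.
Joint ranges: [-3.07, 3.07], [-1.43, 2.12], [-1.02, 1.25], [-3.03, 1.67], [-3.05, -0], [-3.03, 3.03]. Speed limits (rad/s): [2.39, 2.39, 3.01, 3.14, 3.14, 3.14].

INTERFACE

Orientations are given as a rotation vector (axis times angle).
In Python, from rig import state, camera, hand_in gives the robot as it stands.
- The arm moves only by the shell command python3 -m jog 'ROWS' [FORCE]. ROWS is JSON, a list of rows, each a list of 7 numbers: the shift along the tool's x, y, z scaled (see below), then the turn, a rotation vector about the tool's x, y, z scaled (see below), then the closure, from -1 (fully open) to 1 (shut). A call has 1 to 12 rows; each row shifts and turns the commanded pose from where the row before left it, along the tool's axes as they then stand; what a row does not reach is not made up. The controller multiplies each number of a shift by 0.03 m and each number of a turn by 0.12 rad. A row lasts 1/12 s, in which the tool goes at most 41.7 mm and 7.16 degrees, less where a joint would pass 70% of its speed; a pose out of reach is approached as far as the arm can. A call with a number of a shift or a turn outside -1 to 1 is refused whole. A call with a gripper value outside its range is refused whole. The fingers move at their own pace and stop on an object; FORCE is the grip in N (left out, the last holds). Time passes only in rows, so rows that do not move let the fingers close. It gives the time, the measured TCP pose, the force, the opening and the grip force at its end, in the units of the state.
- state(): the state, without advancing time (a new reading comes with each control period).
- camera(name): name is "scene" or "side" or "wrist"; returns a dict with "img" (480x640x3 uint8, red, green, blue), "z_map" (480x640 float32, m along the optical axis (not along the pixel's ray), 0 where there is no reading), "fx", "fy", "cx", "cy" (pixels), "R" (3x3) and "t" (3): a world point X has camera coordinates R X + t; the wrist camera has in their place "hand_eye" (4x4, takes a point from camera to tool coordinates, whose origin is the TCP and whose axes are the flange's). Camera axes: x right, y down, z forward; pixel columns grow to the right and rows downward; lengths in m; the calibration is good to about 2 mm. A picture is of the moment at which its call begins: read the wrist's pose just before it.
- hand_in(): hands the job in; it is judged then, once.
The state is a dict: "t": time; "joints": joint angles; "qd": joint speeds; "joint_torque": joint torques, N m; "tool_pos": TCP position; "tool_rot": TCP orientation; "wrist_force": force on the tool from outside, world axes, zero at the start; "torque": the same for the moment, N m; "width": opening from 0.0 (shut) to 1.0 (fully open); "finger_force": force on a finger pad.
Only numpy, scipy, OpenCV 4.12 (cv2) and the standard library are available. Lean on these libraries where they do the work, as an engineer would, in place of code of your own. Each camera call takes 0.05 s, during which the arm holds its last target. There are 200 camera calls.

## Working session

There is one attempt and no reset: what is moved stays moved. The work goes in short steps, Python scripts to look and compute and a shell command to move; the robot and the scene stay as the last step left them, time stands still between calls to the robot, and variables do not carry over. Pictures are saved under pics/ and viewed, at most 14 in all, crops included, and the job is handed in when it is done.

```bash
mkdir -p pics; python3 - <<'E'
from rig import state,camera
import cv2,numpy as np,pickle
print(state())
for n in ("scene","side","wrist"):
    c=camera(n); cv2.imwrite(f"pics/{n}0.png",c["img"][:,:,::-1]); pickle.dump(c,open(f"{n}0.pkl","wb"))
    print(n,{k:np.round(v,4).tolist() for k,v in c.items() if k not in("img","z_map")})
E
```

```text
{'t': 0.0, 'joints': array([ 1.46412368e+00,  3.59391430e-01,  1.10539955e-02, -3.26060425e-04,
       -1.22407431e+00, -2.88133115e-01]), 'qd': array([-3.17296351e-04,  1.60489986e-03, -5.66177278e-04,  2.80969473e-04,
        1.32068636e-03, -4.26031506e-05]), 'joint_torque': array([-1.04899147e-03, -5.82726359e+01,  2.93049645e+01,  6.99740946e+00,
        6.91365130e-03, -1.60767645e-04]), 'tool_pos': array([0.25945386, 0.62263825, 0.23362195]), 'tool_rot': array([ 3.07894157e+00, -6.15989547e-01, -2.49533442e-04]), 'wrist_force': array([0.19644602, 0.49393099, 0.71208645]), 'torque': array([-0.02171727,  0.06425127,  0.0518846 ]), 'finger_force': 0.0, 'width': 0.9969010896999402}
scene {'fx': 593.2827, 'fy': 593.2827, 'cx': 314.1777, 'cy': 232.7796, 'R': [[0.8533, 0.5214, -0.005], [0.4019, -0.6638, -0.6308], [-0.3322, 0.5363, -0.7759]], 't': [-0.4831, -0.1901, 1.2793]}
side {'fx': 449.0749, 'fy': 449.0749, 'cx': 321.0745, 'cy': 239.9809, 'R': [[0.9304, -0.3664, -0.0124], [-0.2293, -0.5553, -0.7995], [0.286, 0.7466, -0.6006]], 't': [-0.5504, 0.2096, 0.8033]}
wrist {'fx': 353.0547, 'fy': 353.0547, 'cx': 317.0245, 'cy': 232.5073, 'hand_eye': [[-0.0003, -0.961, -0.2766, 0.0748], [1.0, 0.0002, -0.0017, -0.0007], [0.0017, -0.2766, 0.961, -0.1487], [0.0, 0.0, 0.0, 1.0]]}
```

View pics/scene0.png

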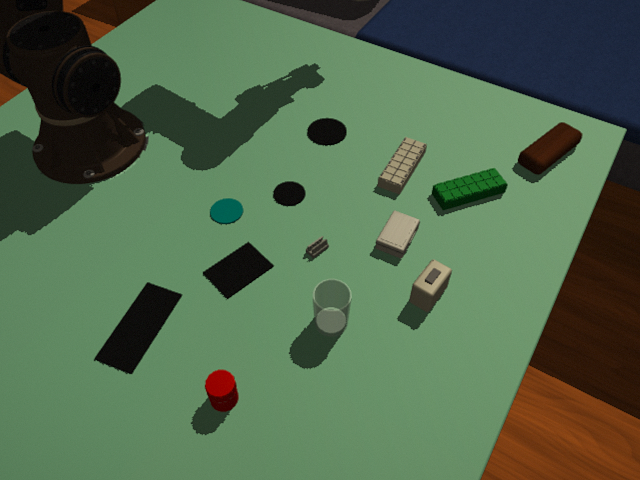

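View pics/side0.png

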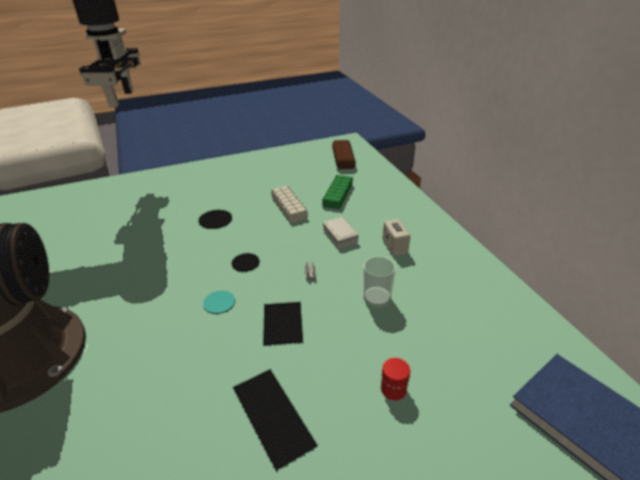

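Scene picture: the white organizer is at (402,165) and its green look-alike at (470,188), so I take the white one. The black small round pad is at (289,193) and the turquoise look-alike at (227,211), so I take the black one. The other items are:
- large pad (327,131)
- short pad (238,270)
- long pad (140,327)
- tin (398,232)
- tumbler (332,306)
- crusher (222,390)
- clip (317,248)
- clock (431,284)

Next I measure them on rectified planes.

```bash
cat > h.py <<'E'
import numpy as np,cv2,pickle
from scipy.spatial.transform import Rotation as Ro
def ray(c,uv,z):
    uv=np.atleast_2d(np.asarray(uv,float))
    R,t=np.array(c["R"]),np.array(c["t"]); o=-R.T@t
    d=np.c_[(uv[:,0]-c["cx"])/c["fx"],(uv[:,1]-c["cy"])/c["fy"],np.ones(len(uv))]@R
    return o+d*((z-o[2])/d[:,2])[:,None]
def cloud(c):
    R,t=np.array(c["R"]),np.array(c["t"]); v,u=np.mgrid[:480,:640]; Z=c["z_map"]
    P=np.stack([(u-c["cx"])/c["fx"]*Z,(v-c["cy"])/c["fy"]*Z,Z],-1)
    return (P-t)@R
def wristcam(c,s):
    "give wrist image R,t as of state s"
    T=np.eye(4);T[:3,:3]=Ro.from_rotvec(s["tool_rot"]).as_matrix();T[:3,3]=s["tool_pos"]
    W=np.linalg.inv(T@np.array(c["hand_eye"])); c["R"],c["t"]=W[:3,:3],W[:3,3]; return c
def rect(xy):
    (cx,cy),(w,h),a=cv2.minAreaRect((xy[:,:2]*1000).astype(np.float32))
    if w>h: w,h,a=h,w,a+90   # a: direction of the short side
    return np.round([cx,cy,w,h,(a+90)%180-90],1)
def blob(mask,uv):
    n,l=cv2.connectedComponents(mask.astype(np.uint8)); 
    k=l[int(uv[1]),int(uv[0])]; return np.argwhere(l==k)[:,::-1] if k else np.zeros((0,2))
E
python3 - <<'E'
from h import *
c=pickle.load(open("scene0.pkl","rb")); P=cloud(c); im=c["img"].astype(int)
dark=im.max(2)<45
for n,uv in dict(long=(140,327),short=(238,270),small=(289,193),large=(327,131)).items():
    b=blob(dark,uv); print(n,len(b),rect(ray(c,b,.003)),"med",np.median(P[b[:,1],b[:,0]],0).round(4))
hh=P[:,:,2]; V=(c["z_map"]>0)
for n,uv,lo,top in (("org",(402,165),.019,.0255),("tin",(398,232),.019,.026),("crush",(222,383),.05,.056),("clip",(317,248),.008,.02),("clock",(431,275),.05,.058),("tumb",(332,290),.01,.085)):
    m=V&(hh>lo)&(hh<.1); b=blob(m,uv)
    if len(b)==0: print(n,"none",P[uv[1],uv[0]]); continue
    q=P[b[:,1],b[:,0]]; print(n,len(b),"depth",rect(q),"plane",rect(ray(c,b,top)),"z",np.percentile(q[:,2],[2,50,98]).round(4))
s=c["img"][110:340,180:460,::-1]
cv2.imwrite("pics/crop1.png",cv2.resize(s,None,fx=2.5,fy=2.5,interpolation=cv2.INTER_CUBIC))
E
```

```text
long 3516 [ 396.2 -283.5   70.   160.7    9.7] med [ 0.3977 -0.2894  0.0035]
short 1965 [ 468.9 -104.2   74.   104.9  -16.7] med [ 0.4697 -0.1065  0.0035]
small 603 [445.8  99.1  61.6  62.4  31.1] med [0.4468 0.0983 0.0036]
large 821 [415.9 295.6  82.9  85.5  29.5] med [0.4168 0.2957 0.0034]
org 1243 depth [607.  278.6  51.5 144.    3. ] plane [608.6 275.6  51.4 146.5   3. ] z [0.0201 0.0262 0.03  ]
tin 1115 depth [681.6 109.8  57.   87.6   3.4] plane [682.5 106.9  57.1  89.7   3.7] z [0.0203 0.0268 0.0305]
crush 687 depth [ 594.3 -311.6   43.7   44.2  -55.2] plane [ 595.5 -312.1   43.9   45.5   78. ] z [0.0515 0.0563 0.0593]
clip 237 depth [568.1   7.3  22.2  40.4 -23.1] plane [570.7   4.6  26.5  44.6 -18.3] z [0.0086 0.0153 0.0234]
clock 834 depth [781.9  25.1  41.   71.3  -6.2] plane [783.   20.8  40.3  71.6  -5.8] z [0.0508 0.0553 0.06  ]
tumb 1750 depth [ 666.8 -110.3   59.9   61.2   30.5] plane [ 677.2 -127.3   59.9   99.8   31.2] z [0.0125 0.0561 0.0866]
```

View pics/crop1.png

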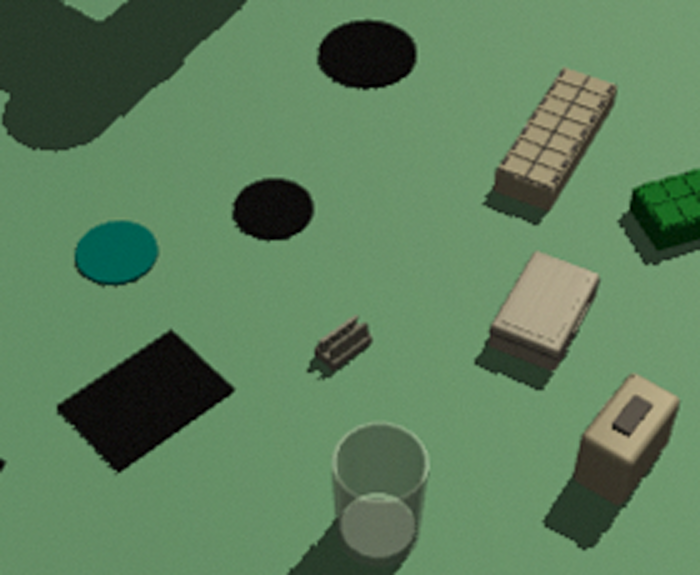

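The enlarged crop confirms it: the white organizer is at crop (556,138), the black small pad at (273,209), and their sizes match the spec. Next comes a helper that gives moves in tool units.

```bash
cat > go.py <<'E'
# python3 go.py x y z yaw_deg [x y z yaw ...] : units of turn z, then shift in tool axes after the turn
import sys; from h import *; from rig import state
s=state(); R=Ro.from_rotvec(s["tool_rot"]).as_matrix(); p=s["tool_pos"]
ya=lambda R:np.degrees(np.arctan2(R[1,1],R[0,1]))
print("now",p.round(4),"yaw(y)",ya(R).round(2),"tilt",np.degrees(np.arccos(-R[2,2])).round(2),"w",round(s["width"]*88,1),"ff",round(s["finger_force"],1),"q",s["joints"].round(2),"t",round(s["t"],2))
a=list(map(float,sys.argv[1:]))
y0=ya(R)
for i in range(0,len(a),4):
    d=(a[i+3]-y0+90)%180-90
    y1=np.radians(y0+d); ey=np.array([np.cos(y1),np.sin(y1),0]); ez=np.array([0,0,-1.]); ex=np.cross(ey,ez)
    D=np.array(a[i:i+3])-p
    print("turn units",round(-np.radians(d)/.12,2),"shift units",(np.array([ex@D,ey@D,ez@D])/.03).round(2),"largest",round(abs(np.array([ex@D,ey@D,ez@D])).max()/.03,1))
    p=np.array(a[i:i+3]); y0=y0+d
E
python3 go.py .575 .277 .22 3
```

```text
now [0.2595 0.6227 0.2339] yaw(y) -112.63 tilt 0.07 w 87.8 ff 0.0 q [ 1.46  0.36  0.01 -0.   -1.22 -0.29] t 0.15
turn units 9.36 shift units [12.06 -9.9   0.46] largest 12.1
```

```bash
python3 -m jog '[[0,0,0,0,0,0.936,-1],[0,0,0,0,0,0.936,-1],[0,0,0,0,0,0.936,-1],[0,0,0,0,0,0.936,-1],[0,0,0,0,0,0.936,-1],[0,0,0,0,0,0.936,-1],[0,0,0,0,0,0.936,-1],[0,0,0,0,0,0.936,-1],[0,0,0,0,0,0.936,-1],[0,0,0,0,0,0.936,-1]]'
python3 -m jog '[[0.93,-0.76,0.04,0,0,0,-1],[0.93,-0.76,0.04,0,0,0,-1],[0.93,-0.76,0.04,0,0,0,-1],[0.93,-0.76,0.04,0,0,0,-1],[0.93,-0.76,0.04,0,0,0,-1],[0.93,-0.76,0.04,0,0,0,-1]]'
python3 -m jog '[[0.93,-0.76,0.04,0,0,0,-1],[0.93,-0.76,0.04,0,0,0,-1],[0.93,-0.76,0.04,0,0,0,-1],[0.93,-0.76,0.04,0,0,0,-1],[0.93,-0.76,0.04,0,0,0,-1],[0.93,-0.76,0.04,0,0,0,-1],[0.93,-0.76,0.04,0,0,0,-1],[0,0,0,0,0,0,-1],[0,0,0,0,0,0,-1]]'
cat > look.py <<'E'
# python3 look.py name : wrist picture saved; heights cloud
import sys; from h import *; from rig import state,camera
s=state(); c=wristcam(camera("wrist"),s); pickle.dump(c,open(sys.argv[1]+".pkl","wb")); cv2.imwrite(f"pics/{sys.argv[1]}.png",c["img"][:,:,::-1])
P=cloud(c); print("table z",np.round(np.percentile(P[:,:,2][c["z_map"]>0],[5,25,50]),4))
for lo,hi in ((.018,.1),(.045,.1)):
    m=(c["z_map"]>0)&(P[:,:,2]>lo)&(P[:,:,2]<hi)
    n,l,st,ce=cv2.connectedComponentsWithStats(m.astype(np.uint8))
    for k in range(1,n):
        if st[k,4]>300:
            b=np.argwhere(l==k)[:,::-1]; q=P[b[:,1],b[:,0]]; zt=np.percentile(q[:,2],80)
            print("hi",lo,st[k,4],"px",ce[k].round(0),"edge" if b.min()==0 or b[:,0].max()==639 or b[:,1].max()==479 else "",rect(q[q[:,2]>zt-.006]),"top",zt.round(4))
d=(c["img"].max(2)<45)
n,l,st,ce=cv2.connectedComponentsWithStats(d.astype(np.uint8))
for k in range(1,n):
    if st[k,4]>800:
        b=np.argwhere(l==k)[:,::-1]; print("dark",st[k,4],"px",ce[k].round(0),"edge" if b.min()==0 or b[:,0].max()==639 or b[:,1].max()==479 else "",rect(ray(c,b,.003)))
E
python3 look.py w1; python3 go.py .607 .277 .012 3
```

```text
t: 0.98
tool_pos: [0.2595, 0.6229, 0.2342]
tool_rot: [2.273, -2.168, 0.0]
wrist_force: [0.2, 0.3, -0.2]
width: 1.0
finger_force: 0.0
t: 1.48
tool_pos: [0.4058, 0.4616, 0.2272]
tool_rot: [2.279, -2.162, 0.0]
wrist_force: [0.7, 0.5, -0.1]
width: 1.003
finger_force: 0.0
t: 2.23
tool_pos: [0.5756, 0.2746, 0.2182]
tool_rot: [2.275, -2.165, -0.0]
wrist_force: [0.8, 0.9, -0.1]
width: 1.0
finger_force: 0.0
table z [-0.0024 -0.0014 -0.0002]
hi 0.018 4414 px [208.  34.] edge [678.8 125.5  54.4  55.1   3.7] top 0.026
hi 0.018 6817 px [286. 208.]  [606.5 281.3  50.1 139.8   3.3] top 0.0253
hi 0.018 6864 px [146. 209.]  [749.2 288.2  50.3 140.1 -38.5] top 0.0253
dark 47839 px [269. 390.] edge [535.9 507.  242.4 841.   84.4]
dark 12532 px [570. 322.] edge [277.6 402.6 130.9 191.7 -86.6]
now [0.575  0.2756 0.2184] yaw(y) -177.09 tilt 0.05 w 87.9 ff 0.0 q [ 0.75  0.31 -0.1  -0.   -1.16 -0.7 ] t 2.28
turn units -0.01 shift units [ 0.01 -1.07  6.88] largest 6.9
```

View pics/w1.png

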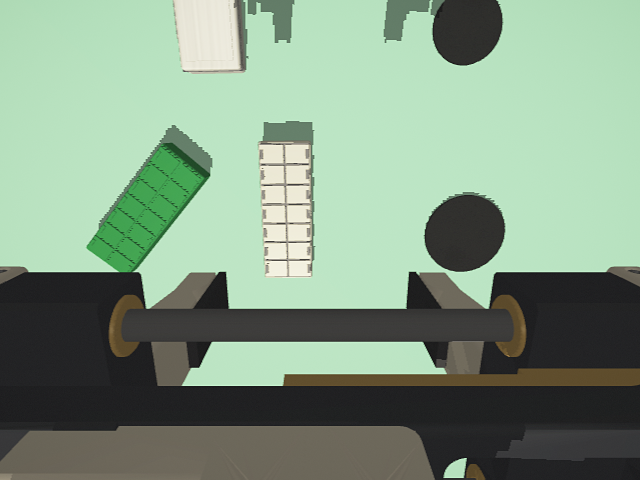

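The wrist picture shows the white organizer at (286,208), measured at (606.5, 281.3) mm, 50×140 mm, 3.3°. That matches the spec, and the green one at (146,209) is well clear. Now I grasp it.

```bash
python3 -m jog '[[-0.07,-0.53,0,0,0,0,-1],[-0.07,-0.53,0,0,0,0,-1],[0,0,0.9,0,0,0,-1],[0,0,0.9,0,0,0,-1],[0,0,0.9,0,0,0,-1],[0,0,0.9,0,0,0,-1],[0,0,0.9,0,0,0,-1],[0,0,0.9,0,0,0,-1],[0,0,0.6,0,0,0,-1],[0,0,0.4,0,0,0,-1],[0,0,0.4,0,0,0,-1],[0,0,0,0,0,0,-1]]'
python3 go.py .6065 .281 .012 3.3
```

```text
t: 3.28
tool_pos: [0.605, 0.2825, 0.0128]
tool_rot: [2.278, -2.159, -0.001]
wrist_force: [-1.3, -0.3, -0.2]
width: 1.002
finger_force: 0.0
now [0.605  0.2825 0.0128] yaw(y) -176.93 tilt 0.17 w 88.2 ff 0.0 q [ 0.73  0.55 -0.24 -0.   -0.78 -0.67] t 3.28
turn units -0.03 shift units [ 0.05 -0.05  0.03] largest 0.1
```

```bash
python3 -m jog '[[0,0,0,0,0,0,1],[0,0,0,0,0,0,1],[0,0,0,0,0,0,1],[0,0,0,0,0,0,1],[0,0,0,0,0,0,1],[0,0,0,0,0,0,1],[0,0,0,0,0,0,1],[0,0,0,0,0,0,1]]' 15
python3 -m jog '[[0,0,-0.4,0,0,0,1],[0,0,-0.8,0,0,0,1],[0,0,-1,0,0,0,1],[0,0,-1,0,0,0,1],[0,0,-1,0,0,0,1],[0,0,0,0,0,0,1]]'
python3 go.py .396 -.254 .14 9.7
```

```text
t: 3.95
tool_pos: [0.6065, 0.2824, 0.0154]
tool_rot: [-2.279, 2.162, -0.0]
wrist_force: [-0.7, -0.2, 3.3]
width: 0.569
finger_force: 15.0
t: 4.45
tool_pos: [0.6094, 0.2841, 0.149]
tool_rot: [-2.273, 2.154, -0.005]
wrist_force: [1.6, 1.2, 0.2]
width: 0.572
finger_force: 15.0
now [0.6094 0.2841 0.149 ] yaw(y) -176.91 tilt 0.6 w 50.3 ff 15.0 q [ 0.73  0.41 -0.12  0.   -1.04 -0.67] t 4.45
turn units -0.96 shift units [16.48 10.03  0.3 ] largest 16.5
```

```bash
python3 - <<'E'
from h import *
c=pickle.load(open("w1.pkl","rb")); d=(c["img"].max(2)<75)
for uv in ((465,232),(466,30)):
    b=blob(d,uv); print("wrist",len(b),rect(ray(c,b,.003)))
c=pickle.load(open("scene0.pkl","rb")); P=cloud(c)
for uv,lo in (((402,165),.0225),((398,232),.0235)):
    b=blob((P[:,:,2]>lo)&(c["z_map"]>0)&(P[:,:,2]<.1),uv); q=P[b[:,1],b[:,0]]; print("scene",rect(q),rect(ray(c,b,.025)))
E
```

```text
wrist 4759 [416.7 299.2  83.9  85.  -87.2]
wrist 3770 [446.4 107.3  52.8  63.  -87.2]
scene [607.7 277.4  50.3 141.4   3.1] [607.9 278.3  50.1 142.    3.3]
scene [680.5 109.4  54.3  87.    3.8] [680.7 109.   54.2  87.2   4. ]
```

```bash
python3 go.py .3952 -.279 .08 9.7
```

```text
now [0.6094 0.2841 0.149 ] yaw(y) -176.91 tilt 0.6 w 50.3 ff 15.0 q [ 0.73  0.41 -0.12  0.   -1.04 -0.67] t 4.45
turn units -0.96 shift units [17.3 10.2  2.3] largest 17.3
```

```bash
python3 -m jog '[[0,0,0,0,0,-0.48,1],[0,0,0,0,0,-0.48,1],[0.96,0.565,0.13,0,0,0,1],[0.96,0.565,0.13,0,0,0,1],[0.96,0.565,0.13,0,0,0,1],[0.96,0.565,0.13,0,0,0,1],[0.96,0.565,0.13,0,0,0,1],[0.96,0.565,0.13,0,0,0,1],[0.96,0.565,0.13,0,0,0,1],[0.96,0.565,0.13,0,0,0,1],[0.96,0.565,0.13,0,0,0,1]]'
python3 -m jog '[[0.96,0.565,0.13,0,0,0,1],[0.96,0.565,0.13,0,0,0,1],[0.96,0.565,0.13,0,0,0,1],[0.96,0.565,0.13,0,0,0,1],[0.96,0.565,0.13,0,0,0,1],[0.96,0.565,0.13,0,0,0,1],[0.96,0.565,0.13,0,0,0,1],[0.96,0.565,0.13,0,0,0,1],[0.96,0.565,0.13,0,0,0,1],[0,0,0,0,0,0,1],[0,0,0,0,0,0,1]]'
python3 go.py .3952 -.279 .019 9.7
```

```text
t: 5.37
tool_pos: [0.4985, -0.0, 0.1064]
tool_rot: [-2.4, 2.026, -0.001]
wrist_force: [-0.5, -0.5, -1.0]
width: 0.564
finger_force: 15.0
t: 6.28
tool_pos: [0.3912, -0.2812, 0.0708]
tool_rot: [2.396, -2.032, -0.0]
wrist_force: [1.3, 0.4, 0.7]
width: 0.573
finger_force: 15.0
now [ 0.3912 -0.2812  0.0708] yaw(y) -170.59 tilt 0.02 w 50.4 ff 15.0 q [-0.21  0.22 -0.62  0.   -0.73  0.38] t 6.28
turn units -0.04 shift units [-0.05 -0.14  1.73] largest 1.7
```

```bash
python3 -m jog '[[-0.05,-0.14,0.5,0,0,-0.04,1],[0,0,0.5,0,0,0,1],[0,0,0.3,0,0,0,1],[0,0,0.2,0,0,0,1],[0,0,0,0,0,0,1],[0,0,0,0,0,0,1]]'
cat > sc.py <<'E'
# python3 sc.py name u v lo hi... : scene rects of blobs above lo at pixel
import sys; from h import *; from rig import camera
c=camera("scene"); n=sys.argv[1]; pickle.dump(c,open(n+".pkl","wb")); cv2.imwrite(f"pics/{n}.png",c["img"][:,:,::-1]); P=cloud(c)
a=list(map(float,sys.argv[2:]))
for i in range(0,len(a),4):
    b=blob((c["z_map"]>0)&(P[:,:,2]>a[i+2])&(P[:,:,2]<a[i+3]),a[i:i+2])
    if len(b): q=P[b[:,1],b[:,0]]; print(rect(q),"n",len(b),"z",np.percentile(q[:,2],[5,50,95]).round(4))
    else: print("no blob")
E
python3 sc.py s1; python3 go.py .3952 -.279 .019 9.7
```

```text
t: 6.78
tool_pos: [0.3963, -0.2772, 0.0259]
tool_rot: [2.406, -2.02, -0.0]
wrist_force: [0.3, 0.4, -0.4]
width: 0.565
finger_force: 15.0
now [ 0.3965 -0.2774  0.0262] yaw(y) -170.05 tilt 0.02 w 50.0 ff 15.0 q [-0.2   0.3  -0.66  0.   -0.62  0.38] t 6.83
turn units 0.04 shift units [0.05 0.05 0.24] largest 0.2
```

View pics/s1.png

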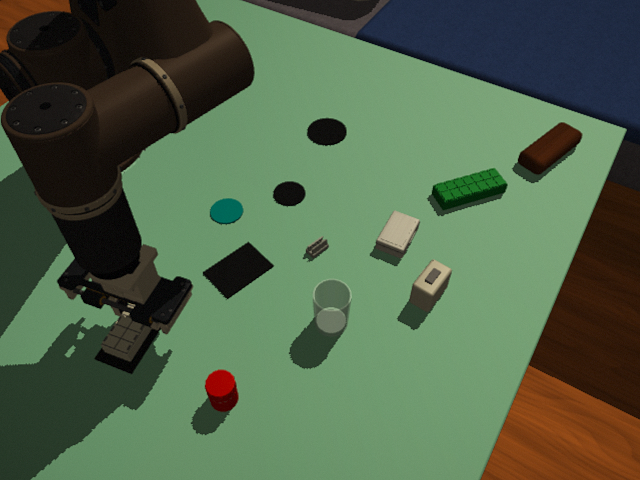

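The organizer, held at (127,340), is over the long pad. I'll lower it the last 7 mm, checking the force.

```bash
python3 -m jog '[[0.05,0.05,0.1,0,0,0.04,1],[0,0,0.08,0,0,0,1],[0,0,0.06,0,0,0,1],[0,0,0,0,0,0,1],[0,0,0,0,0,0,1]]'; python3 go.py
```

```text
t: 7.25
tool_pos: [0.3948, -0.2794, 0.0186]
tool_rot: [2.4, -2.027, -0.0]
wrist_force: [-0.0, -0.8, -1.1]
width: 0.574
finger_force: 15.0
now [ 0.3948 -0.2794  0.0186] yaw(y) -170.38 tilt 0.01 w 50.5 ff 15.0 q [-0.21  0.31 -0.66  0.   -0.6   0.38] t 7.25
```

```bash
python3 -m jog '[[0,0,0.03,0,0,0,1],[0,0,0,0,0,0,1]]'; python3 -m jog '[[0,0,0.03,0,0,0,1],[0,0,0,0,0,0,1]]';  python3 -m jog '[[0,0,0.03,0,0,0,1],[0,0,0,0,0,0,1]]'
```

```text
t: 7.42
tool_pos: [0.3949, -0.2794, 0.0183]
tool_rot: [2.4, -2.027, 0.0]
wrist_force: [-1.9, 2.4, 9.6]
width: 0.567
finger_force: 15.0
t: 7.58
tool_pos: [0.3949, -0.2795, 0.0179]
tool_rot: [2.401, -2.026, 0.001]
wrist_force: [-3.4, 2.3, 16.7]
width: 0.568
finger_force: 15.0
t: 7.75
tool_pos: [0.3949, -0.2796, 0.0173]
tool_rot: [2.401, -2.026, 0.001]
wrist_force: [-4.1, 2.3, 19.2]
width: 0.568
finger_force: 15.0
```

Contact is made. I back off slightly, open and rise, then head for the tin.

```bash
python3 -m jog '[[0,0,-0.05,0,0,0,1],[0,0,0,0,0,0,1],[0,0,0,0,0,0,0],[0,0,0,0,0,0,-1],[0,0,0,0,0,0,-1],[0,0,0,0,0,0,-1],[0,0,0,0,0,0,-1],[0,0,-0.3,0,0,0,-1],[0,0,-0.8,0,0,0,-1],[0,0,-1,0,0,0,-1],[0,0,-1,0,0,0,-1],[0,0,-1,0,0,0,-1]]'
python3 -m jog '[[0,0,-1,0,0,0,-1],[0,0,-1,0,0,0,-1],[0,0,-0.7,0,0,0,-1]]'
python3 go.py .66 .10 .20 3.9
```

```text
t: 8.75
tool_pos: [0.3944, -0.2792, 0.1423]
tool_rot: [2.4, -2.027, -0.0]
wrist_force: [1.7, -0.1, -1.5]
width: 1.003
finger_force: 0.0
t: 9.0
tool_pos: [0.3952, -0.2796, 0.2252]
tool_rot: [-2.399, 2.026, -0.005]
wrist_force: [0.6, -0.3, 0.0]
width: 1.002
finger_force: 0.0
now [ 0.3952 -0.2796  0.2252] yaw(y) -170.36 tilt 0.2 w 88.2 ff 0.0 q [-0.21  0.05 -0.41  0.   -1.11  0.38] t 9.0
turn units 0.84 shift units [-12.02  -9.67   0.84] largest 12.0
```

```bash
python3 -m jog '[[0,0,0,0,0,0.84,-1],[-0.92,-0.744,0.065,0,0,0,-1],[-0.92,-0.744,0.065,0,0,0,-1],[-0.92,-0.744,0.065,0,0,0,-1],[-0.92,-0.744,0.065,0,0,0,-1],[-0.92,-0.744,0.065,0,0,0,-1],[-0.92,-0.744,0.065,0,0,0,-1],[-0.92,-0.744,0.065,0,0,0,-1]]'
python3 -m jog '[[-0.92,-0.744,0.065,0,0,0,-1],[-0.92,-0.744,0.065,0,0,0,-1],[-0.92,-0.744,0.065,0,0,0,-1],[-0.92,-0.744,0.065,0,0,0,-1],[-0.92,-0.744,0.065,0,0,0,-1],[-0.92,-0.744,0.065,0,0,0,-1],[0,0,0,0,0,0,-1],[0,0,0,0,0,0,-1]]'
python3 sc.py s2 127 340 .0235 .1; python3 look.py w2; python3 - <<'E'
from h import *
c=pickle.load(open("s2.pkl","rb")); P=cloud(c)
for lo in (.02,.0235,.025): 
    for uv in ((140,327),(128,335),(150,305)):
        b=blob((c["z_map"]>0)&(P[:,:,2]>lo)&(P[:,:,2]<.1),uv)
        if len(b):print(lo,uv,rect(P[b[:,1],b[:,0]]),len(b)); break
cv2.imwrite("pics/s2c.png",cv2.resize(c["img"][260:400,70:220,::-1],None,fx=4,fy=4,interpolation=cv2.INTER_CUBIC))
E
```

```text
t: 9.67
tool_pos: [0.5383, -0.0744, 0.2085]
tool_rot: [-2.295, 2.145, -0.001]
wrist_force: [0.4, -0.6, -1.0]
width: 1.002
finger_force: 0.0
t: 10.33
tool_pos: [0.6605, 0.0997, 0.1954]
tool_rot: [2.296, -2.142, -0.001]
wrist_force: [-0.3, -0.7, -0.5]
width: 0.999
finger_force: 0.0
[ 397.3 -280.5   51.8  141.5    9.7] n 2318 z [0.0257 0.0291 0.0318]
table z [-0.0024 -0.0014 -0.0003]
hi 0.018 5488 px [177. 121.]  [780.9  26.4  39.8  69.9  -5.5] top 0.0544
hi 0.018 5000 px [295. 222.]  [680.  110.3  54.1  83.5   3.8] top 0.0261
hi 0.018 2747 px [236. 364.]  [738.7 274.4  50.  107.  -38.4] top 0.0256
hi 0.045 4686 px [173. 120.]  [780.9  26.4  39.8  69.8  -5.5] top 0.0547
dark 3833 px [547.  26.] edge [476.8 -79.4  58.7  73.5  73.6]
dark 49860 px [282. 392.] edge [618.8 311.6 227.5 789.5  85.4]
dark 12539 px [570. 322.] edge [378.3 209.  122.9 179.9 -85.6]
0.02 (140, 327) [ 397.3 -280.5   51.8  141.5    9.7] 2431
0.0235 (140, 327) [ 397.3 -280.5   51.8  141.5    9.7] 2318
0.025 (140, 327) [ 397.3 -280.5   51.8  141.5    9.7] 2262
```

View pics/s2c.png

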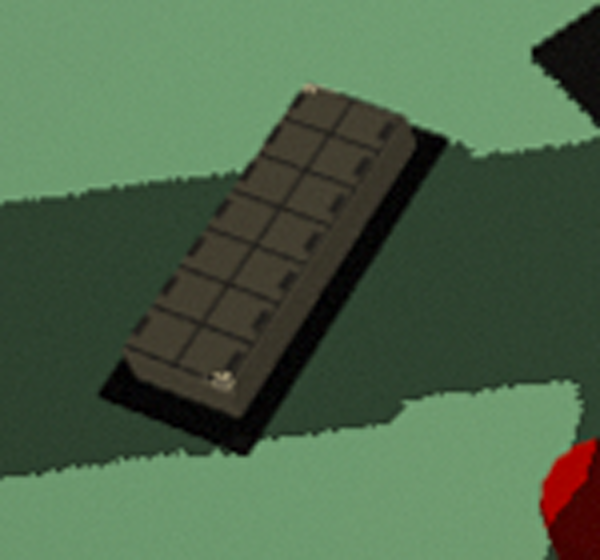

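```bash
python3 - <<'E'
from h import *
c0=pickle.load(open("scene0.pkl","rb")); P=cloud(c0)
b=blob(c0["img"].max(2)<45,(140,327)); print("pad depth",rect(P[b[:,1],b[:,0]]),"ray",rect(ray(c0,b,.003)))
for n,uv,dz in (("scene0",(402,165),0),("s2",(140,327),.003)):
    c=pickle.load(open(n+".pkl","rb")); P=cloud(c)
    for lo in (.022,.024):
        b=blob((c["z_map"]>0)&(P[:,:,2]>lo+dz)&(P[:,:,2]<.1),uv); q=P[b[:,1],b[:,0]]
        print(n,lo,rect(q),rect(ray(c,b,.0255+dz)),"mean",q.mean(0).round(4),ray(c,b,.026+dz).mean(0).round(4))
E
python3 go.py .680 .110 .012 3.8
```

```text
pad depth [ 599.4 -430.6  159.2  661.    54. ] ray [ 396.2 -283.5   70.   160.7    9.7]
scene0 0.022 [607.6 278.6  50.3 144.    3.1] [608.1 277.2  50.1 143.1   3.3] mean [0.6084 0.2755 0.0263] [0.6083 0.2758 0.026 ]
scene0 0.024 [607.8 277.4  50.  141.4   3.3] [607.8 278.4  49.8 140.4   3.5] mean [0.6078 0.2772 0.0267] [0.6075 0.2778 0.026 ]
s2 0.022 [ 397.3 -280.5   51.8  141.5    9.7] [ 398.  -281.8   52.5  141.1    9.8] mean [ 0.3983 -0.2846  0.0291] [ 0.3982 -0.2845  0.029 ]
now [0.6597 0.098  0.1962] yaw(y) -176.14 tilt 0.04 w 88.0 ff 0.0 q [ 0.44  0.37 -0.06 -0.   -1.14 -0.37] t 10.43
turn units 0.01 shift units [-0.36 -0.7   6.14] largest 6.1Traceback (most recent call last):
  File "<stdin>", line 7, in <module>
IndexError: arrays used as indices must be of integer (or boolean) type
```

```bash
python3 -m jog '[[-0.18,-0.35,0.4,0,0,0,-1],[-0.18,-0.35,0.8,0,0,0,-1],[0,0,0.9,0,0,0,-1],[0,0,0.9,0,0,0,-1],[0,0,0.9,0,0,0,-1],[0,0,0.8,0,0,0,-1],[0,0,0.6,0,0,0,-1],[0,0,0.5,0,0,0,-1],[0,0,0.3,0,0,0,-1],[0,0,0,0,0,0,-1],[0,0,0,0,0,0,-1]]'
python3 -m jog '[[0,0,0,0,0,0,1],[0,0,0,0,0,0,1],[0,0,0,0,0,0,1],[0,0,0,0,0,0,1],[0,0,0,0,0,0,1],[0,0,0,0,0,0,1],[0,0,0,0,0,0,1],[0,0,0,0,0,0,1]]' 15
python3 go.py
```

```text
t: 11.35
tool_pos: [0.6805, 0.1097, 0.0137]
tool_rot: [2.294, -2.146, 0.0]
wrist_force: [0.8, -0.3, 0.2]
width: 1.005
finger_force: 0.0
t: 12.02
tool_pos: [0.6805, 0.1104, 0.0133]
tool_rot: [-2.295, 2.145, -0.0]
wrist_force: [-1.3, 0.2, 2.7]
width: 0.614
finger_force: 15.0
now [0.6805 0.1104 0.0133] yaw(y) -176.14 tilt 0.01 w 54.0 ff 15.0 q [ 0.44  0.57 -0.19  0.   -0.81 -0.38] t 12.02
```

```bash
python3 -m jog '[[0,0,-0.3,0,0,0,1],[0,0,-0.8,0,0,0,1],[0,0,-0.9,0,0,0,1],[0,0,-0.9,0,0,1,1],[0,0,0,0,0,1,1],[0,0,0,0,0,1,1],[0,0,0,0,0,0,1],[0,0,0,0,0,0,1]]'
python3 go.py .4687 -.1037 .06 -16.7
```

```text
t: 12.68
tool_pos: [0.6803, 0.1103, 0.1002]
tool_rot: [1.878, -2.518, -0.0]
wrist_force: [0.3, 0.6, -0.0]
width: 0.614
finger_force: 15.0
now [0.6803 0.1103 0.1002] yaw(y) 163.44 tilt 0.01 w 54.1 ff 15.0 q [ 0.44  0.48 -0.12 -0.   -0.97 -0.73] t 12.68
turn units 0.02 shift units [8.86 4.71 1.34] largest 8.9
```

```bash
python3 -m jog '[[0.4,0.21,0,0,0,0,1],[0.94,0.5,0.05,0,0,0,1],[0.94,0.5,0.05,0,0,0,1],[0.94,0.5,0.1,0,0,0,1],[0.94,0.5,0.1,0,0,0,1],[0.94,0.5,0.2,0,0,0,1],[0.94,0.5,0.2,0,0,0,1],[0.94,0.5,0.2,0,0,0,1],[0.94,0.5,0.2,0,0,0,1],[0.94,0.5,0.2,0,0,0,1],[0,0,0,0,0,0,1],[0,0,0,0,0,0,1]]'
python3 go.py .4687 -.1037 .0175 -16.7
```

```text
t: 13.68
tool_pos: [0.4669, -0.1045, 0.0608]
tool_rot: [1.876, -2.519, -0.001]
wrist_force: [1.0, 0.4, -0.7]
width: 0.616
finger_force: 15.0
now [ 0.4669 -0.1045  0.0608] yaw(y) 163.34 tilt 0.08 w 54.2 ff 15.0 q [ 0.19  0.23 -0.63 -0.   -0.71 -0.48] t 13.68
turn units 0.01 shift units [-0.04 -0.05  1.44] largest 1.4
```

```bash
python3 -m jog '[[-0.04,-0.05,0.6,0,0,0,1],[0,0,0.4,0,0,0,1],[0,0,0.25,0,0,0,1],[0,0,0.1,0,0,0,1],[0,0,0,0,0,0,1],[0,0,0,0,0,0,1]]'
python3 -m jog '[[0,0,0.04,0,0,0,1],[0,0,0,0,0,0,1]]';  python3 -m jog '[[0,0,0.04,0,0,0,1],[0,0,0,0,0,0,1]]'; python3 go.py .4687 -.1037 .0163 -16.7
```

```text
t: 14.18
tool_pos: [0.4707, -0.1024, 0.0207]
tool_rot: [1.875, -2.52, 0.0]
wrist_force: [0.9, -0.4, -0.2]
width: 0.613
finger_force: 15.0
t: 14.35
tool_pos: [0.4707, -0.1025, 0.0197]
tool_rot: [-1.874, 2.521, -0.001]
wrist_force: [0.9, -0.4, -0.8]
width: 0.616
finger_force: 15.0
t: 14.52
tool_pos: [0.4704, -0.1026, 0.0183]
tool_rot: [-1.873, 2.521, -0.0]
wrist_force: [0.2, 0.6, -1.2]
width: 0.615
finger_force: 15.0
now [ 0.4704 -0.1026  0.0183] yaw(y) 163.23 tilt 0.03 w 54.1 ff 15.0 q [ 0.2   0.31 -0.67 -0.   -0.59 -0.49] t 14.52
turn units -0.01 shift units [0.05 0.04 0.07] largest 0.1
```

```bash
python3 -m jog '[[0.05,0.04,0.03,0,0,0,1],[0,0,0,0,0,0,1],[0,0,0,0,0,0,1]]';  python3 -m jog '[[0,0,0.03,0,0,0,1],[0,0,0,0,0,0,1]]';python3 -m jog '[[0,0,0.02,0,0,0,1],[0,0,0,0,0,0,1]]';  python3 go.py .4687 -.1037 .0163 -16.7
```

```text
t: 14.77
tool_pos: [0.4685, -0.1038, 0.0172]
tool_rot: [1.873, -2.522, -0.0]
wrist_force: [0.3, 0.5, -1.0]
width: 0.613
finger_force: 15.0
t: 14.93
tool_pos: [0.4687, -0.1038, 0.0162]
tool_rot: [-1.874, 2.522, -0.0]
wrist_force: [-1.5, 0.6, -1.6]
width: 0.614
finger_force: 15.0
t: 15.1
tool_pos: [0.4687, -0.1037, 0.0162]
tool_rot: [1.874, -2.522, 0.0]
wrist_force: [-2.3, 0.7, 7.2]
width: 0.616
finger_force: 15.0
now [ 0.4687 -0.1037  0.0162] yaw(y) 163.24 tilt 0.01 w 54.2 ff 15.0 q [ 0.19  0.31 -0.67  0.   -0.59 -0.49] t 15.1
turn units -0.01 shift units [-0.  0. -0.] largest 0.0
```

```bash
python3 -m jog '[[0,0,0,0,0,0,0],[0,0,0,0,0,0,-1],[0,0,0,0,0,0,-1],[0,0,0,0,0,0,-1],[0,0,0,0,0,0,-1],[0,0,-0.3,0,0,0,-1],[0,0,-0.8,0,0,0,-1],[0,0,-1,0,0,0,-1],[0,0,-1,0,0,0,-1],[0,0,-1,0,0,0,-1],[0,0,-1,0,0,0,-1],[0,0,-1,0,0,0,-1]]'; python3 go.py .59 -.30 .23 -16.7
```

```text
t: 16.1
tool_pos: [0.4682, -0.1038, 0.2011]
tool_rot: [-1.873, 2.521, -0.0]
wrist_force: [1.8, -0.8, -0.6]
width: 0.998
finger_force: 0.0
now [ 0.4682 -0.1038  0.2011] yaw(y) 163.22 tilt 0.03 w 87.8 ff 0.0 q [ 0.19  0.06 -0.46  0.   -1.06 -0.49] t 16.1
turn units -0.01 shift units [ 5.1  -5.77 -0.96] largest 5.8
```

```bash
python3 -m jog '[[0.7,-0.8,-0.14,0,0,0,-1],[0.7,-0.8,-0.14,0,0,0,-1],[0.7,-0.8,-0.14,0,0,0,-1],[0.7,-0.8,-0.14,0,0,0,-1],[0.7,-0.8,-0.14,0,0,0,-1],[0.7,-0.8,-0.14,0,0,0,-1],[0.7,-0.8,-0.14,0,0,0,-1],[0,0,0,0,0,0,-1],[0,0,0,0,0,0,-1],[0,0,0,0,0,0,-1]]'; python3 look.py w3; python3 sc.py s3 240 265 .024 .1 222 383 .052 .1; python3 - <<'E'
from h import *
c=pickle.load(open("w3.pkl","rb")); P=cloud(c)
b=blob(c["img"].max(2)<75,(500,200)); 
E
python3 go.py .595 -.312 .03 -16.7
```

```text
t: 16.93
tool_pos: [0.5865, -0.2929, 0.228]
tool_rot: [1.872, -2.522, -0.001]
wrist_force: [-0.3, -0.1, -1.2]
width: 0.999
finger_force: 0.0
table z [-0.0024 -0.0014  0.0001]
hi 0.018 14847 px [ 43. 121.] edge [ 833.7 -457.7  132.2  151.9   17.2] top 0.0252
hi 0.018 7697 px [505. 159.]  [ 396.2 -279.9   50.1  140.     9.6] top 0.0283
hi 0.018 1869 px [305. 194.]  [ 593.5 -311.    43.7   44.1  -80.1] top 0.0552
hi 0.018 1172 px [295. 365.]  [ 663.7 -131.9   16.    51.9   85.6] top 0.057
hi 0.045 1770 px [305. 195.]  [ 593.5 -311.    43.7   44.1  -80.1] top 0.0552
hi 0.045 533 px [291. 372.]  [ 666.5 -133.8   13.6   48.1  -87.4] top 0.0627
dark 51888 px [288. 394.] edge [639.7 -60.5 283.7 874.3  69.7]
dark 12780 px [568. 321.] edge [361.2 -71.7 136.5 231.4  76.4]
[474.3 -91.1  57.4  58.1 -16.1] n 656 z [0.0266 0.0302 0.0333]
[ 594.1 -311.7   42.8   43.4   66.5] n 671 z [0.0538 0.0562 0.0585]
now [ 0.5866 -0.2922  0.2284] yaw(y) 163.25 tilt 0.01 w 88.1 ff 0.0 q [-0.17  0.33 -0.04 -0.   -1.2  -0.13] t 17.03
turn units -0.01 shift units [ 0.55 -0.46  6.61] largest 6.6
```

View pics/w3.png

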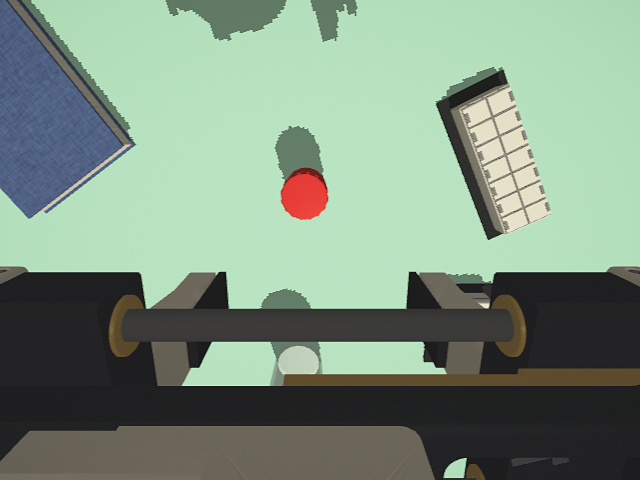

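View pics/s3.png

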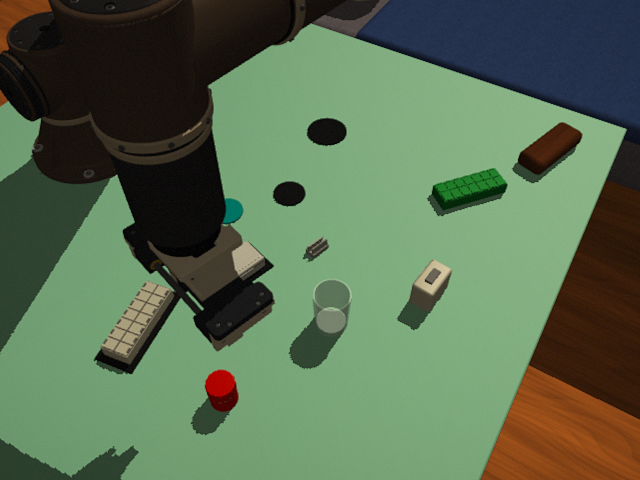

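The wrist picture shows the crusher at (305,194). The organizer sits on its pad, with visible pad corners at (437,102), (503,70) and (488,239). I compute the pad centre from those while I descend on the crusher.

```bash
python3 - <<'E'
from h import *
c=pickle.load(open("w3.pkl","rb"))
q=ray(c,[(437,102),(503,70),(488,239)],.003)[:,:2]*1000; print(q.round(1),"ctr",((q[1]+q[2])/2).round(1),"sides",np.linalg.norm(q[0]-q[1]).round(1),np.linalg.norm(q[0]-q[2]).round(1))
E
python3 go.py .5937 -.3113 .027 -16.7
```

```text
[[ 443.  -355. ]
 [ 375.7 -365.2]
 [ 417.3 -198. ]] ctr [ 396.5 -281.6] sides 68.1 159.1
now [ 0.5866 -0.2922  0.2284] yaw(y) 163.25 tilt 0.01 w 88.1 ff 0.0 q [-0.17  0.33 -0.04 -0.   -1.2  -0.13] t 17.03
turn units -0.01 shift units [ 0.54 -0.41  6.71] largest 6.7
```

```bash
python3 -m jog '[[0.27,-0.2,0.4,0,0,0,-1],[0.27,-0.2,0.8,0,0,0,-1],[0,0,0.9,0,0,0,-1],[0,0,0.9,0,0,0,-1],[0,0,0.9,0,0,0,-1],[0,0,0.9,0,0,0,-1],[0,0,0.8,0,0,0,-1],[0,0,0.6,0,0,0,-1],[0,0,0.4,0,0,0,-1],[0,0,0,0,0,0,-1],[0,0,0,0,0,0,-1]]'
python3 go.py .5937 -.3113 .027 -16.7
```

```text
t: 17.95
tool_pos: [0.5938, -0.3118, 0.0301]
tool_rot: [1.874, -2.521, -0.001]
wrist_force: [0.5, -0.6, 0.5]
width: 1.002
finger_force: 0.0
now [ 0.5938 -0.3118  0.0301] yaw(y) 163.27 tilt 0.04 w 88.2 ff 0.0 q [-0.19  0.53 -0.22  0.   -0.82 -0.1 ] t 17.95
turn units -0.0 shift units [-0.01  0.01  0.1 ] largest 0.1
```

Then close, lift, and head to the small round pad.

```bash
python3 -m jog '[[0,0,0.1,0,0,0,-1],[0,0,0,0,0,0,1],[0,0,0,0,0,0,1],[0,0,0,0,0,0,1],[0,0,0,0,0,0,1],[0,0,0,0,0,0,1],[0,0,0,0,0,0,1],[0,0,0,0,0,0,1],[0,0,0,0,0,0,1],[0,0,0,0,0,0,1]]' 15
python3 go.py
python3 -m jog '[[0,0,-0.3,0,0,0,1],[0,0,-0.8,0,0,0,1],[0,0,-1,0,0,0,1],[0,0,-1,0,0,0,1],[0,0,-0.9,0,0,0,1],[0,0,0,0,0,0,1]]'
python3 go.py .445 .099 .14 -16.7
```

```text
t: 18.78
tool_pos: [0.5939, -0.312, 0.0272]
tool_rot: [1.874, -2.522, -0.0]
wrist_force: [-0.5, 0.1, 1.1]
width: 0.5
finger_force: 15.0
now [ 0.5939 -0.312   0.0272] yaw(y) 163.22 tilt 0.0 w 44.0 ff 15.0 q [-0.19  0.53 -0.22  0.   -0.81 -0.1 ] t 18.78
t: 19.28
tool_pos: [0.597, -0.3133, 0.1546]
tool_rot: [-1.872, 2.516, -0.013]
wrist_force: [1.6, -0.4, -0.4]
width: 0.497
finger_force: 15.0
now [ 0.597  -0.3133  0.1546] yaw(y) 163.29 tilt 0.58 w 43.7 ff 15.0 q [-0.19  0.41 -0.1   0.   -1.05 -0.1 ] t 19.28
turn units -0.0 shift units [-11.71   8.8    0.49] largest 11.7
```

```bash
python3 -m jog '[[-0.6,0.45,0,0,0,0,1],[-0.93,0.698,0,0,0,0,1],[-0.93,0.698,0,0,0,0,1],[-0.93,0.698,0,0,0,0,1],[-0.93,0.698,0,0,0,0,1],[-0.93,0.698,0,0,0,0,1],[-0.93,0.698,0,0,0,0,1]]'
python3 -m jog '[[-0.93,0.698,0.1,0,0,0,1],[-0.93,0.698,0.1,0,0,0,1],[-0.93,0.698,0.1,0,0,0,1],[-0.93,0.698,0.1,0,0,0,1],[-0.93,0.698,0.1,0,0,0,1],[-0.93,0.698,0.1,0,0,0,1],[0,0,0,0,0,0,1],[0,0,0,0,0,0,1],[0,0,0,0,0,0,1]]'
python3 go.py .4456 .0988 .032 -16.7
```

```text
t: 19.87
tool_pos: [0.5134, -0.093, 0.1475]
tool_rot: [-1.873, 2.522, -0.0]
wrist_force: [1.0, 0.5, -0.2]
width: 0.501
finger_force: 15.0
t: 20.62
tool_pos: [0.4422, 0.1024, 0.1295]
tool_rot: [-1.875, 2.52, -0.0]
wrist_force: [-0.2, 0.6, -0.6]
width: 0.498
finger_force: 15.0
now [0.4422 0.1024 0.1295] yaw(y) 163.29 tilt 0.02 w 43.8 ff 15.0 q [ 0.66  0.09 -0.61  0.   -0.87 -0.96] t 20.62
turn units -0.0 shift units [ 0.08 -0.14  3.25] largest 3.2
```

```bash
python3 -m jog '[[0.08,-0.14,0.5,0,0,0,1],[0,0,0.8,0,0,0,1],[0,0,0.8,0,0,0,1],[0,0,0.5,0,0,0,1],[0,0,0.35,0,0,0,1],[0,0,0.2,0,0,0,1],[0,0,0,0,0,0,1],[0,0,0,0,0,0,1]]'; python3 go.py .4456 .0988 .0302 -16.7;python3 sc.py s4; python3 - <<'E'
from h import *
c=pickle.load(open("s4.pkl","rb")); cv2.imwrite("pics/s4c.png",cv2.resize(c["img"][110:330,150:400,::-1],None,fx=2.5,fy=2.5,interpolation=cv2.INTER_CUBIC))
E
```

```text
t: 21.28
tool_pos: [0.4459, 0.0981, 0.0348]
tool_rot: [1.872, -2.523, 0.0]
wrist_force: [1.0, -0.4, 0.4]
width: 0.5
finger_force: 15.0
now [0.4459 0.0981 0.0348] yaw(y) 163.15 tilt 0.02 w 44.0 ff 15.0 q [ 0.65  0.24 -0.71  0.   -0.62 -0.94] t 21.28
turn units -0.02 shift units [-0.02  0.02  0.15] largest 0.2
```

View pics/s4c.png

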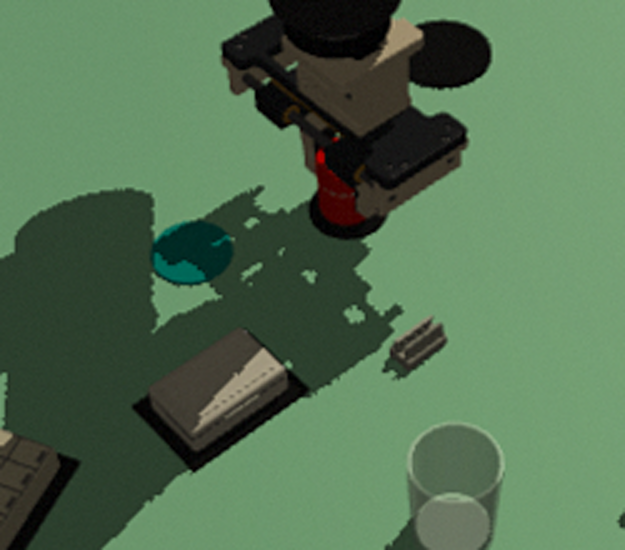

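The crop shows the crusher at (345,205) above the black small pad, and the tin at (220,390) square on its pad. I lower the crusher until it touches.

```bash
python3 -m jog '[[0,0,0.08,0,0,0,1],[0,0,0.04,0,0,0,1],[0,0,0,0,0,0,1],[0,0,0,0,0,0,1]]';  python3 -m jog '[[0,0,0.03,0,0,0,1],[0,0,0,0,0,0,1]]';python3 -m jog '[[0,0,0.02,0,0,0,1],[0,0,0,0,0,0,1]]';  python3 go.py .4456 .0988 .0302 -16.7
```

```text
t: 21.67
tool_pos: [0.4457, 0.0989, 0.0313]
tool_rot: [-1.873, 2.521, 0.0]
wrist_force: [1.0, -0.0, 0.2]
width: 0.501
finger_force: 15.0
t: 21.83
tool_pos: [0.4456, 0.0989, 0.0301]
tool_rot: [-1.874, 2.521, 0.0]
wrist_force: [-0.1, 0.3, -0.3]
width: 0.503
finger_force: 15.0
t: 22.0
tool_pos: [0.4456, 0.0989, 0.03]
tool_rot: [-1.874, 2.521, -0.0]
wrist_force: [-3.4, 0.3, 8.0]
width: 0.496
finger_force: 15.0
now [0.4456 0.0989 0.03  ] yaw(y) 163.25 tilt 0.01 w 43.7 ff 15.0 q [ 0.65  0.25 -0.71  0.   -0.61 -0.94] t 22.0
turn units -0.01 shift units [ 0.   -0.   -0.01] largest 0.0
```

```bash
python3 -m jog '[[0,0,-0.02,0,0,0,0.6],[0,0,0,0,0,0,-1],[0,0,0,0,0,0,-1],[0,0,0,0,0,0,-1],[0,0,0,0,0,0,-1],[0,0,-0.3,0,0,0,-1],[0,0,-0.8,0,0,0,-1],[0,0,-1,0,0,0,-1],[0,0,-1,0,0,0,-1],[0,0,-1,0,0,0,-1],[0,0,-1,0,0,0,-1],[0,0,-1,0,0,0,-1]]'; python3 go.py .645 -.08 .27 -16.7
```

```text
t: 23.0
tool_pos: [0.4452, 0.0984, 0.2155]
tool_rot: [-1.873, 2.521, -0.0]
wrist_force: [0.5, 0.3, -0.7]
width: 1.002
finger_force: 0.0
now [0.4452 0.0984 0.2155] yaw(y) 163.22 tilt 0.04 w 88.2 ff 0.0 q [ 0.65  0.   -0.48  0.   -1.09 -0.94] t 23.0
turn units -0.01 shift units [ 3.78 -8.09 -1.82] largest 8.1
```

```bash
python3 -m jog '[[0.42,-0.9,-0.2,0,0,0,-1],[0.42,-0.9,-0.2,0,0,0,-1],[0.42,-0.9,-0.2,0,0,0,-1],[0.42,-0.9,-0.2,0,0,0,-1],[0.42,-0.9,-0.2,0,0,0,-1],[0.42,-0.9,-0.2,0,0,0,-1],[0.42,-0.9,-0.2,0,0,0,-1],[0.42,-0.9,-0.2,0,0,0,-1],[0.42,-0.9,-0.2,0,0,0,-1],[0,0,0,0,0,0,-1],[0,0,0,0,0,0,-1],[0,0,0,0,0,0,-1]]'; python3 look.py w5; python3 sc.py s5 289 180 .052 .1 238 262 .0255 .1 ; python3 go.py; python3 - <<'E'
from h import *
c=pickle.load(open("w5.pkl","rb")); P=cloud(c); m=(c["z_map"]>0)&(P[:,:,2]>.08)&(P[:,:,2]<.095); print(m.sum(),rect(P[m]) if m.sum()>5 else "")
E
```

```text
t: 24.0
tool_pos: [0.645, -0.0801, 0.267]
tool_rot: [1.872, -2.522, -0.001]
wrist_force: [0.8, -0.4, -0.0]
width: 0.998
finger_force: 0.0
table z [-0.0027 -0.0015 -0.0004]
hi 0.018 4381 px [468. 130.]  [ 469.3 -102.6   54.6   83.   -16.9] top 0.029
hi 0.018 1855 px [285. 192.]  [ 666.1 -109.1   60.7   61.   -16.7] top 0.0833
hi 0.018 548 px [239. 297.]  [766.    2.2  17.   19.1 -14.8] top 0.0529
hi 0.045 1424 px [284. 192.]  [ 666.1 -109.1   60.7   61.   -16.7] top 0.0836
dark 12898 px [568. 320.] edge [380.7 168.5 164.8 222.6  76.4]
dark 52184 px [289. 395.] edge [705.9 183.8 313.2 965.3  69.7]
[445.7  97.5  38.7  45.1  32.5] n 327 z [0.0546 0.0593 0.0619]
[ 470.  -104.6   57.    84.6  -15.9] n 1192 z [0.0271 0.0301 0.0328]
now [ 0.6448 -0.0795  0.2674] yaw(y) 163.25 tilt 0.01 w 88.1 ff 0.0 q [ 0.18  0.3   0.   -0.   -1.27 -0.47] t 24.1
679 [ 666.1 -109.1   60.7   61.   -16.7]
```

View pics/w5.png

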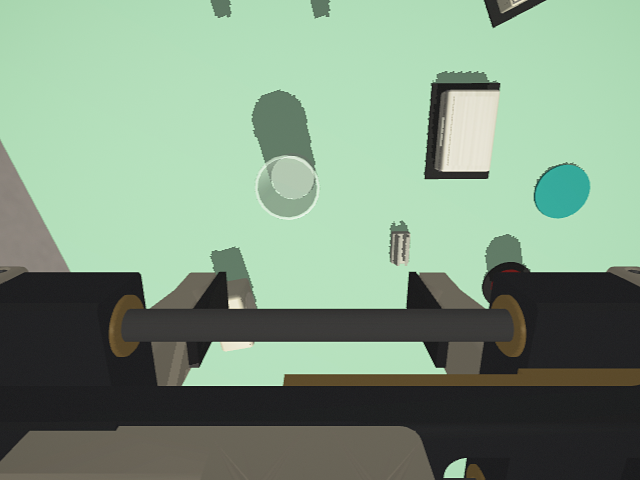

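View pics/s5.png

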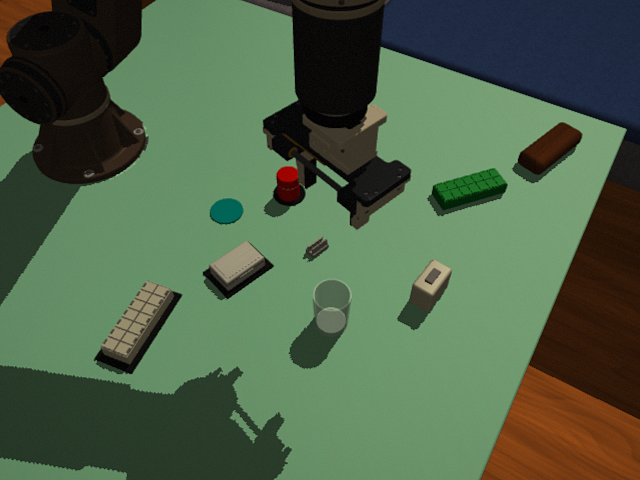

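The wrist picture shows the tumbler rim at (288,187), at (666,-109) mm and 61 mm across, which agrees with the scene view. The tin and crusher sit well on their pads. Now I grasp the tumbler.

```bash
python3 go.py .6663 -.1095 .040 -16.7; python3 go.py .6663 -.1095 .1 -16.7
```

```text
now [ 0.6448 -0.0795  0.2674] yaw(y) 163.25 tilt 0.01 w 88.1 ff 0.0 q [ 0.18  0.3   0.   -0.   -1.27 -0.47] t 24.1
turn units -0.01 shift units [ 0.75 -0.97  7.58] largest 7.6
now [ 0.6448 -0.0795  0.2674] yaw(y) 163.25 tilt 0.01 w 88.1 ff 0.0 q [ 0.18  0.3   0.   -0.   -1.27 -0.47] t 24.1
turn units -0.01 shift units [ 0.75 -0.97  5.58] largest 5.6
```

```bash
python3 -m jog '[[0.37,-0.48,0.5,0,0,0,-1],[0.37,-0.48,0.8,0,0,0,-1],[0,0,0.8,0,0,0,-1],[0,0,0.8,0,0,0,-1],[0,0,0.8,0,0,0,-1],[0,0,0.8,0,0,0,-1],[0,0,0.5,0,0,0,-1],[0,0,0,0,0,0,-1],[0,0,0,0,0,0,-1]]'; python3 go.py .6663 -.1095 .040 -16.7
```

```text
t: 24.85
tool_pos: [0.6661, -0.1089, 0.1172]
tool_rot: [1.874, -2.52, -0.001]
wrist_force: [0.2, -0.0, 0.1]
width: 1.001
finger_force: 0.0
now [ 0.6661 -0.1089  0.1172] yaw(y) 163.29 tilt 0.08 w 88.1 ff 0.0 q [ 0.13  0.45 -0.13  0.   -0.99 -0.42] t 24.85
turn units -0.0 shift units [ 0.02 -0.01  2.57] largest 2.6
```

```bash
python3 -m jog '[[0.02,0,0.5,0,0,0,-1],[0,0,0.6,0,0,0,-1],[0,0,0.6,0,0,0,-1],[0,0,0.5,0,0,0,-1],[0,0,0.35,0,0,0,-1],[0,0,0,0,0,0,-1],[0,0,0,0,0,0,-1]]'
python3 -m jog '[[0,0,0,0,0,0,1],[0,0,0,0,0,0,1],[0,0,0,0,0,0,1],[0,0,0,0,0,0,1],[0,0,0,0,0,0,1],[0,0,0,0,0,0,1],[0,0,0,0,0,0,1]]' 20
python3 go.py
python3 -m jog '[[0,0,-0.2,0,0,0,1],[0,0,-0.5,0,0,0,1],[0,0,-0.8,0,0,0,1],[0,0,-0.8,0,0,0,1],[0,0,-0.8,0,0,0,1],[0,0,-0.4,0,0,0,1],[0,0,0,0,0,0,1],[0,0,0,0,0,0,1]]'
python3 go.py .4155 .295 .13 -16.7
```

```text
t: 25.43
tool_pos: [0.667, -0.1099, 0.0416]
tool_rot: [-1.874, 2.521, -0.001]
wrist_force: [0.2, 0.2, -0.1]
width: 1.0
finger_force: 0.0
t: 26.02
tool_pos: [0.6665, -0.1101, 0.0412]
tool_rot: [-1.874, 2.522, -0.0]
wrist_force: [-1.8, 1.4, 5.5]
width: 0.7
finger_force: 19.9
now [ 0.6665 -0.1101  0.0412] yaw(y) 163.23 tilt 0.01 w 61.6 ff 19.9 q [ 0.12  0.52 -0.2   0.   -0.84 -0.42] t 26.02
t: 26.68
tool_pos: [0.6664, -0.1099, 0.1454]
tool_rot: [-1.873, 2.521, 0.0]
wrist_force: [0.6, 0.4, -3.0]
width: 0.701
finger_force: 20.0
now [ 0.6664 -0.1099  0.1454] yaw(y) 163.2 tilt 0.05 w 61.7 ff 20.0 q [ 0.12  0.42 -0.1  -0.   -1.05 -0.42] t 26.68
turn units -0.01 shift units [-10.52  11.89   0.51] largest 11.9
```

```bash
python3 -m jog '[[-0.4,0.46,0,0,0,0,1],[-0.78,0.88,0,0,0,0,1],[-0.78,0.88,0,0,0,0,1],[-0.78,0.88,0,0,0,0,1],[-0.78,0.88,0,0,0,0,1],[-0.78,0.88,0,0,0,0,1],[-0.78,0.88,0,0,0,0,1],[-0.78,0.88,0,0,0,0,1]]'
python3 -m jog '[[-0.78,0.88,0,0,0,0,1],[-0.78,0.88,0,0,0,0,1],[-0.78,0.88,0,0,0,0,1],[-0.78,0.88,0,0,0,0,1],[-0.78,0.88,0,0,0,0,1],[-0.6,0.68,0,0,0,0,1],[-0.4,0.4,0,0,0,0,1],[0,0,0,0,0,0,1],[0,0,0,0,0,0,1],[0,0,0,0,0,0,1]]'; python3 go.py .416 .2965 .05 -16.7
```

```text
t: 27.35
tool_pos: [0.5249, 0.1162, 0.1436]
tool_rot: [1.871, -2.52, -0.001]
wrist_force: [0.6, 1.1, -1.2]
width: 0.697
finger_force: 20.0
t: 28.18
tool_pos: [0.4115, 0.3029, 0.1443]
tool_rot: [1.872, -2.52, 0.001]
wrist_force: [0.4, -0.9, -2.5]
width: 0.701
finger_force: 20.0
now [0.4115 0.3029 0.1443] yaw(y) 163.23 tilt 0.15 w 61.7 ff 20.0 q [ 1.02  0.17 -0.47 -0.   -0.93 -1.31] t 28.18
turn units -0.01 shift units [ 0.16 -0.2   3.14] largest 3.1
```

```bash
python3 -m jog '[[0.16,-0.2,0.4,0,0,0,1],[0,0,0.7,0,0,0,1],[0,0,0.8,0,0,0,1],[0,0,0.6,0,0,0,1],[0,0,0.4,0,0,0,1],[0,0,0.2,0,0,0,1],[0,0,0,0,0,0,1],[0,0,0,0,0,0,1],[0,0,0,0,0,0,1]]'; python3 go.py .416 .2965 .0442 -16.7;python3 sc.py s6; python3 - <<'E'
from h import *
c=pickle.load(open("s6.pkl","rb")); cv2.imwrite("pics/s6c.png",cv2.resize(c["img"][40:290,200:400,::-1],None,fx=2.4,fy=2.4,interpolation=cv2.INTER_CUBIC))
E
```

```text
t: 28.93
tool_pos: [0.417, 0.2976, 0.0533]
tool_rot: [-1.873, 2.521, 0.0]
wrist_force: [0.8, 1.1, -2.3]
width: 0.7
finger_force: 20.0
now [0.417  0.2976 0.0533] yaw(y) 163.2 tilt 0.06 w 61.6 ff 20.0 q [ 1.    0.29 -0.57  0.   -0.71 -1.3 ] t 28.93
turn units -0.01 shift units [0.04 0.02 0.3 ] largest 0.3
```

View pics/s6c.png

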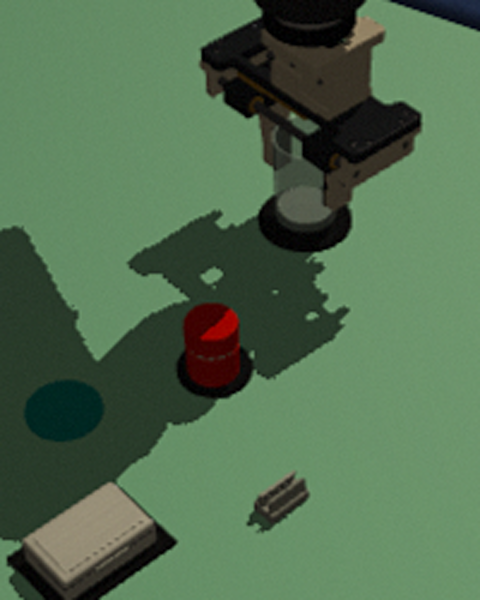

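The tumbler is above the large pad at crop (302,212). The crusher is centred on the small pad. Lowering to contact.

```bash
python3 -m jog '[[0.04,0.02,0.12,0,0,0,1],[0,0,0.1,0,0,0,1],[0,0,0.04,0,0,0,1],[0,0,0,0,0,0,1],[0,0,0,0,0,0,1]]';  python3 -m jog '[[0,0,0.03,0,0,0,1],[0,0,0,0,0,0,1]]';python3 -m jog '[[0,0,0.02,0,0,0,1],[0,0,0,0,0,0,1]]';  python3 go.py .416 .2965 .0442 -16.7
```

```text
t: 29.4
tool_pos: [0.4155, 0.2965, 0.0448]
tool_rot: [1.874, -2.521, 0.0]
wrist_force: [0.2, 0.4, -2.0]
width: 0.701
finger_force: 20.0
t: 29.57
tool_pos: [0.4157, 0.2968, 0.0442]
tool_rot: [-1.874, 2.521, 0.0]
wrist_force: [-1.3, -0.3, 1.4]
width: 0.697
finger_force: 20.0
t: 29.73
tool_pos: [0.4157, 0.2969, 0.0441]
tool_rot: [-1.874, 2.521, 0.0]
wrist_force: [-2.7, -0.9, 6.2]
width: 0.698
finger_force: 19.9
now [0.4157 0.2969 0.0441] yaw(y) 163.25 tilt 0.06 w 61.4 ff 19.9 q [ 1.01  0.3  -0.58  0.   -0.68 -1.3 ] t 29.73
turn units -0.01 shift units [ 0.01 -0.01 -0.  ] largest 0.0
```

```bash
python3 -m jog '[[0,0,-0.02,0,0,0,0.8],[0,0,0,0,0,0,-1],[0,0,0,0,0,0,-1],[0,0,0,0,0,0,-1],[0,0,0,0,0,0,-1],[0,0,0,0,0,0,-1],[0,0,-0.3,0,0,0,-1],[0,0,-0.7,0,0,0,-1],[0,0,-0.9,0,0,0,-1],[0,0,-0.9,0,0,0,-1],[0,0,-0.9,0,0,0,-1],[0,0,-0.9,0,0,0,-1]]'; python3 -m jog '[[-0.5,0,-0.9,0,0,0,-1],[-0.9,0,-0.9,0,0,0,-1],[-0.9,0,-0.5,0,0,0,-1],[-0.9,0,0,0,0,0,-1],[0,0,0,0,0,0,-1],[0,0,0,0,0,0,-1],[0,0,0,0,0,0,-1]]'; python3 look.py w7; python3 sc.py s7 150 300 .0255 .1 238 262 .0255 .1 289 180 .052 .1 ; python3 - <<'E'
from h import *
c=pickle.load(open("w7.pkl","rb")); d=c["img"].max(2)<75
n,l,st,ce=cv2.connectedComponentsWithStats(d.astype(np.uint8))
for k in range(1,n):
    if st[k,4]>300: b=np.argwhere(l==k)[:,::-1]; print("dark",st[k,4],ce[k].round(0),rect(ray(c,b,.003)))
E
```

```text
t: 30.73
tool_pos: [0.4154, 0.2962, 0.1841]
tool_rot: [-1.873, 2.521, 0.0]
wrist_force: [1.3, 0.9, 0.3]
width: 1.005
finger_force: 0.0
t: 31.32
tool_pos: [0.4428, 0.3878, 0.2508]
tool_rot: [1.873, -2.521, 0.0]
wrist_force: [0.4, -0.4, -0.0]
width: 1.0
finger_force: 0.0
table z [-0.0025 -0.0015 -0.0005]
hi 0.018 2422 px [318.  99.]  [414.9 297.2  60.5  61.  -16.8] top 0.0862
hi 0.018 5725 px [ 23. 189.] edge [748.5 289.3  50.5 141.  -38.3] top 0.0252
hi 0.045 1907 px [318.  99.]  [414.9 297.2  60.5  61.  -16.8] top 0.0865
dark 42080 px [229. 381.] edge [514.2 593.  283.5 904.4  75.7]
dark 930 px [400. 297.]  [456.4 507.   49.5 261.6  75.1]
dark 12550 px [570. 322.] edge [185.3 634.7 142.6 208.8  73.8]
dark 3486 px [558. 469.] edge [229.3 866.5  39.2 257.2  73.2]
[ 397.1 -280.4   51.3  140.5    9.7] n 2231 z [0.0264 0.0292 0.0319]
[ 470.4 -104.2   58.6   84.5  -17. ] n 1193 z [0.0267 0.0301 0.0329]
[447.3  98.1  43.1  46.4  45. ] n 348 z [0.0538 0.0593 0.062 ]
dark 993 [319. 136.] [418.7 312.2  59.   83.7  76.2]
dark 80117 [338. 369.] [508.1 632.5 325.9 926.4  73.2]
```

View pics/w7.png

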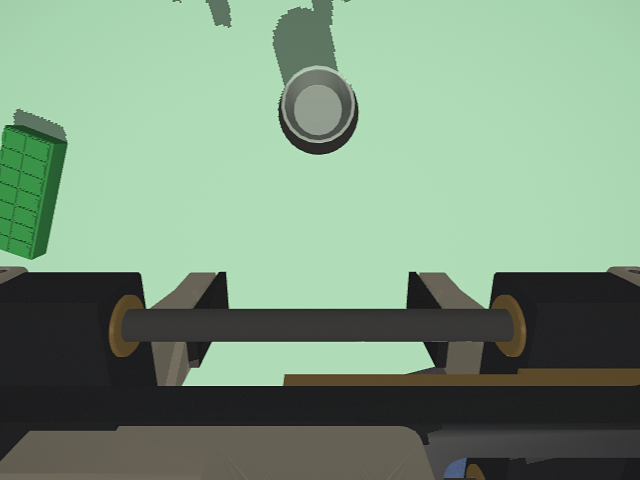

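The wrist picture shows the tumbler at (318,105) on the large pad, with pad edges at x=279 and 358 and its near edge at y=154. One numeric check of the centring follows.

```bash
python3 - <<'E'
from h import *
from scipy.optimize import least_squares
c=pickle.load(open("w7.pkl","rb"))
m=np.zeros((480,640),np.uint8); b=blob(c["img"].max(2)<75,(318,147)); m[b[:,1],b[:,0]]=1
print(len(b),b.min(0),b.max(0))
hull=cv2.convexHull(b.astype(np.int32))[:,0]; q=ray(c,hull[hull[:,1]>118],.003)[:,:2]*1000
f=least_squares(lambda p:np.hypot(*(q-p).T)-43,[416,297],loss="soft_l1"); print("pad ctr fit",f.x.round(1),"res",np.abs(f.fun).max().round(1))
P=cloud(c)
r=(c["z_map"]>0)&(P[:,:,2]>.08)&(P[:,:,2]<.1); print("rim",rect(P[r]),P[r][:,2].max())
E
```

```text
993 [279  94] [357 153]
pad ctr fit [415.2 299.3] res 0.8
rim [414.9 297.2  60.5  61.  -16.8] 0.08886815708365677
```

All four are within about 2 mm of their pad centres and squared up, and the gripper is clear.

```bash
python3 -c "
from rig import hand_in; print(hand_in())"
```

```text
the job is handed in; nothing more can be done
None
```

The organizer, tin, crusher and then the tumbler stand on their matching pads, each measured within about 2 mm of centre. The clip magnet, the clock and the look-alikes were left alone, and the job was handed in at about 31 s; no verdict came back.

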